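Hang the thin-section tray on the twin pins of the sloping rest

ROBOT

A 6-joint arm with a two-finger parallel gripper is mounted at the origin on a cart in front of the work surface, level with it; the furniture and walls round the work are solid. World frame = base frame: x ahead of the robot, y to its left, z up, the work surface at z = 0. Lengths are in m, angles in rad, forces in N, time in s.
With the tool pointing down it reaches from about 0.3 to 0.825 m from the base axis. Payload 5.4 kg.
Tool frame: the origin (TCP) lies midway between the tips of the shut fingers; the grasp point (between the pads) lies 19 mm behind it (robot.pinch_z is the distance from the TCP to the grasp point, in m); z points along the fingers, y is the line along which they close (so a half turn about z gives the same grasp; the last joint's range is limited). The gripper opens to 92 mm and grips with 3 to 60 N. Pads are 20 mm wide; open, the fingers measure 128 mm over their backs; the gripper's body (75 mm by 189 mm) begins 69 mm behind the grasp point.
Start: joints at [-0.21, 0.158, 1.597, -0, 1.386, -0.21], TCP at [0.575, -0, 0.215] pointing down, gripper open.
Joint ranges: [-2.91, 2.91], [-0.94, 2.29], [0.18, 2.7], [-1.29, 4.43], [0.17, 2.64], [-3, 3]. Speed limits (rad/s): [2.57, 2.57, 3.14, 3.14, 3.14, 3.14].

INTERFACE

Orientations are given as a unit quaternion [x, y, z, w].
In Python, from rig import robot gives the robot as it stands.
- The arm moves only by the tool play_rows, never from a script. Its argument "deltas" is a list of rows, each an object with "offset": the shift along the tool's x, y, z in mm, a list of three; "roll": the turn about the tool's z in rad; "jaw": the closure, from -1 (fully open) to 1 (shut). A call has 1 to 12 rows; each row shifts and turns the commanded pose from where the row before left it, along the tool's axes as they then stand; what a row does not reach is not made up. A row lasts 1/8 s, in which the tool goes at most 62.5 mm and 10.7 degrees, less where a joint would pass 70% of its speed; a pose out of reach is approached as far as the arm can. A call is refused whole if a number of a shift passes 62.5 or a number of a turn 0.188, either way. A call with a gripper value outside its range is refused whole. The fingers move at their own pace and stop on an object; "newtons" is the grip in N (left out, the last holds). Time passes only in rows, so rows that do not move let the fingers close. It gives the time, the measured TCP pose, the force, the opening and the grip force at its end, in the units of the state.
- robot.read_state(): the state, without advancing time (a new reading comes with each control period).
- robot.camera(name): name is "scene" or "side" or "wrist"; returns (picture, depth): 400x640x3 uint8, red, green, blue; 400x640 float32, m along the optical axis (not along the pixel's ray), 0 where there is no reading.
- robot.calibration(name): a dict with "mtx" (3x3 intrinsics, pixels), "R" (3x3) and "t" (3): a world point X has camera coordinates R X + t. Camera axes: x right, y down, z forward; pixel columns grow to the right and rows downward; lengths in m; the calibration is good to about 2 mm. A picture is of the moment at which its call begins: read the wrist's pose just before it. calibration takes no time and is no camera call; for the wrist camera it gives the pose at the moment of the call.
- robot.sign_off(): hands the job in; it is judged then, once.
The state is a dict: "time_s": time; "joint_pos": joint angles; "qd": joint speeds; "joint_torque": joint torques, N m; "eef_pos": TCP position; "orientation": TCP orientation; "ft_force": force on the tool from outside, world axes, zero at the start; "wrist_torque": the same for the moment, N m; "gripper_width": finger opening in m; "gripper_force": force on a finger pad.
Only numpy, scipy, OpenCV 4.12 (cv2) and the standard library are available. Lean on these libraries where they do the work, as an engineer would, in place of code of your own. Each camera call takes 0.05 s, during which the arm holds its last target. There are 200 camera calls.

TASK

Pick up the aluminium slide tray by its blue rib and hang it on the sloping white rest, so that both pins come through its two holes and it lies flat against the rest's face, its holes toward the upper edge; then let go of it. The bar that carries the pins is clamped anywhere up to about 12 mm to either side of the middle, so you may have to feel for them. Leave the two vials and the pale rock beside the rest where they are.

Things in the scene. Friction and masses are not known exactly. Their poses are not given: they have to be found in the camera images.
- tray_rib (a point): Slide tray: aluminium plate 96 mm (its x) by 130 mm (y), 6 mm thick, 0.11-0.22 kg, lying flat, with an upright blue rib 10 mm thick (x), 44 mm long (y), 42 mm high on its middle. Point: the rib's centre, 27 mm above the plate's underside, 21 mm above its top; z is the plate's upward normal. Grip across the 10 mm (closing along x); keep fingertips less than 20 mm below this point, above the plate.
- tray_hole_l (a point): Centre, at the plate's underside, of one of the tray's two through holes, 11 mm in diameter: x = +26, y = +48, z = -27 mm from the rib's point in the tray's axes (same axes). Three glass slides clipped to the tray's top stand 2 mm high and do not obstruct fingers.
- tray_hole_r (a point): The other hole, 11 mm in diameter, likewise at the underside: x = +26, y = -48, z = -27 mm from the rib's point in the tray's axes. A tall microscope stands to the tray's left and beyond (0.43 to 0.85 m ahead of the robot, 0.03 to 0.35 m to its left, about half a metre high): bring the arm round in front of it, not through it.
- rest_face (a point): Middle of the white face of the rest (fixed to the desk), 85 mm above the desk. Face 120 mm up the slope, 150 mm across, inclined 35 degrees to the horizontal, facing the robot. x runs up the slope, y across it (level, to the robot's left), z is the face's outward normal. No ledge: only the pins hold the tray. Hung home: the rib's point is 27 mm above the face at x near 0, y = pin offset, axes parallel.
- rest_groove (a point): Middle of the groove across the face, 26 mm up the slope from the face's middle, axes as the face. In it, sunk below the face, an aluminium bar carries two steel pins along z: 8 mm diameter, flat tops 14 mm above the face, 96 mm apart. The bar is clamped rigidly at an unreported offset of -12 to +12 mm: pins at y = offset - 48 and offset + 48 mm. Black knobs at its ends, 93 mm from its middle.
- rest_foot (a point): Centre of the underside of the rest's foot (grey plate 130 x 140 mm, 10 mm thick), on the desk; z up, x away from the robot, under the face's middle. Holes have 1.5 mm clearance round the pins; if the pins are missed, the plate's underside stops on the pin tops, 14 mm above the face.
- vial_0: glass vial with red grains and white cap, 24 mm across, 56 mm high, standing to the right of the rest (as the robot sees it); origin at the centre of its underside, z up. Bystander.
- vial_1: glass vial with pale grains and black cap, 24 mm across, 56 mm high, standing to the right of the rest; origin at the centre of its underside, z up. Bystander.
- rock_fossil: pale rock, 34 x 44 x 35 mm, lying to the right of the rest, nearer the robot; origin at the centre of its underside, z up. Bystander.

How it is judged:
By the outcome, as a careful person would: the job done as asked, in the order asked, and still so for the second after the job is handed in, with the robot touching nothing.
It also fails if it takes over 61 s, if anything falls off the work surface, if the arm or the gripper's body presses on something with over 40 N, if the wrist force passes 120 N, or if a joint passes its speed limit or range.

## Working session

There is one attempt and no reset: what is moved stays moved. The work goes in short steps, Python scripts to look and compute and a tool call to move; the robot and the scene stay as the last step left them, time stands still between calls to the robot, and variables do not carry over. Pictures are saved under pics/ and viewed, at most 10 in all, crops included, and the job is handed in when it is done.

Besides the shell and the picture viewer there is one more tool, called after ">>>" as name(argument=value, ...), one argument or row to a line, values as JSON. play_rows: Moves the arm, as the interface text tells. Its arguments: {"type":"object","properties":{"deltas":{"type":"array","items":{"type":"object","properties":{"offset":{"type":"array","items":{"type":"number"}},"roll":{"type":"number"},"jaw":{"type":"number"}}}},"newtons":{"type":"number"}},"required":["deltas"]}

```bash
mkdir -p pics; cat > h.py <<'E'
import numpy as np, cv2
from scipy.spatial.transform import Rotation as Rn
from rig import robot
def shot(n,f):
    c=robot.calibration(n); im,d=robot.camera(n)
    cv2.imwrite(f'pics/{f}.png',im[:,:,::-1]); np.savez(f'pics/{f}.npz',im=im,d=d,**{k:np.array(c[k]) for k in('mtx','R','t')})
def world(f):
    z=np.load(f'pics/{f}.npz'); d=z['d']; v,u=np.mgrid[:400,:640]
    p=np.stack([u,v,np.ones_like(u)],-1)@np.linalg.inv(z['mtx']).T*d[...,None]
    return (p-z['t'])@z['R'], z['im'], d
def crop(f,o,x0,y0,w,h,s):
    im=cv2.imread(f'pics/{f}.png')[y0:y0+h,x0:x0+w]; cv2.imwrite(f'pics/{o}.png',cv2.resize(im,None,fx=s,fy=s,interpolation=cv2.INTER_CUBIC))
E
python3 - <<'E'
from h import *
s=robot.read_state();print(s)
for n in('scene','side','wrist'): shot(n,n+'0')
a=[cv2.imread(f'pics/{n}0.png') for n in('scene','side')]
E
```

```text
{'time_s': 0.0, 'joint_pos': array([-2.10121743e-01,  1.59052418e-01,  1.59821943e+00, -4.95040722e-05,
        1.38618589e+00, -2.10090990e-01]), 'qd': array([3.95784033e-04, 4.57555622e-04, 2.65866612e-04, 1.37215255e-04,
       4.77692640e-04, 5.74891672e-05]), 'joint_torque': array([ 4.79022274e-04, -3.85570908e+01, -3.22103977e+01,  7.00944406e-02,
        3.78346047e-02, -1.56143192e-04]), 'eef_pos': array([5.74376726e-01, 8.32529561e-05, 2.13623436e-01]), 'orientation': array([ 7.07114118e-01,  7.07098829e-01, -5.27788852e-04, -7.69198733e-04]), 'ft_force': array([ 0.27238689, -0.16118089, -0.12364914]), 'wrist_torque': array([ 0.00750933,  0.02090199, -0.07744687]), 'gripper_force': 0.0, 'gripper_width': 0.09186807861721386}
```

View pics/scene0.png

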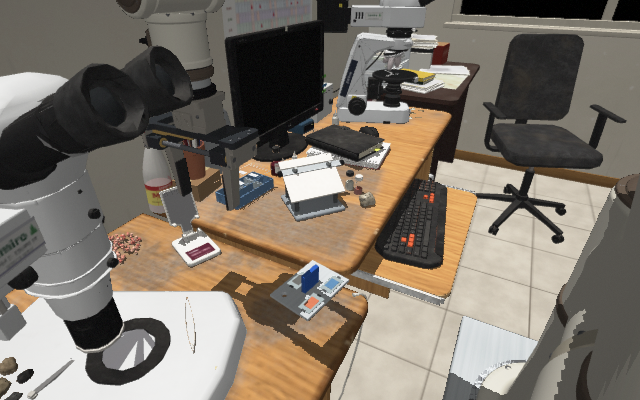

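View pics/side0.png

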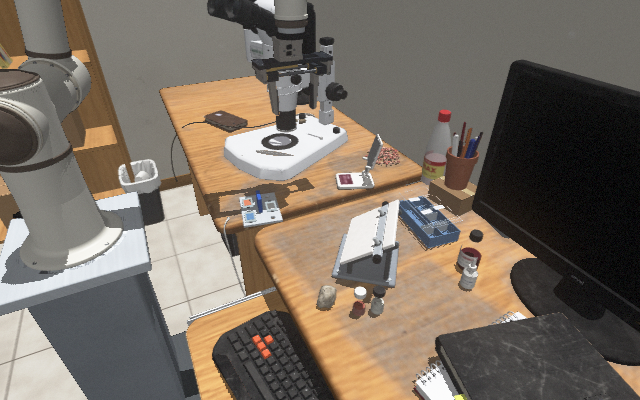

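The scene view shows the tray at about (310,290) with its blue rib at (310,280), and the rest at about (313,190). The side view shows the tray at (260,210), the rest face at (368,230) and the bystanders near (327,297), (359,300) and (377,302).

```bash
python3 - <<'E'
from h import *
for f,rt,rr in(('scene0',(265,255,355,325),(270,150,350,220)),('side0',(230,185,290,235),(330,195,405,290)),('wrist0',(0,0,640,400),None)):
    P,im,d=world(f); hsv=cv2.cvtColor(im,cv2.COLOR_RGB2HSV)
    x0,y0,x1,y1=rt; m=np.zeros(d.shape,bool); m[y0:y1,x0:x1]=1; m&=d>0
    b=m&(hsv[...,0]>105)&(hsv[...,0]<125)&(hsv[...,1]>170)&(P[...,2]>.004)
    p=P[b]
    if len(p):
        print(f,'rib',len(p),p.min(0).round(4),p.max(0).round(4))
        t=p[p[:,2]>np.percentile(p[:,2],97)-.003]
        r=cv2.minAreaRect((t[:,:2]*1000).astype(np.float32)); print(' top',len(t),t.mean(0).round(4),r)
    if rr:
        x0,y0,x1,y1=rr; m=np.zeros(d.shape,bool); m[y0:y1,x0:x1]=1; m&=d>0
        w=m&(hsv[...,1]<40)&(hsv[...,2]>170)&(P[...,2]>.03); p=P[w]
        for k in range(6):
            c=p.mean(0); n=np.linalg.svd(p-c,full_matrices=0)[2][2]; n*=np.sign(n[2]); e=(p-c)@n; p=p[abs(e)<max(.002,2*e.std())]
        print('face',len(p),c.round(4),n.round(4),'slope',np.degrees(np.arccos(n[2])).round(2),'yaw',np.degrees(np.arctan2(n[1],n[0])).round(2), 'std',e.std())
        h=np.array([-n[0],-n[1],0]);h/=np.linalg.norm(h); y=np.array([-h[1],h[0],0]); u=np.cross(y,n)
        q=np.c_[(p-c)@u,(p-c)@y]; r=cv2.minAreaRect((q*1000).astype(np.float32)); print(r)
        ctr=c+u*r[0][0]/1000+y*r[0][1]/1000; print(' centre',ctr.round(4), np.percentile(q,[.5,99.5],axis=0))
crop('side0','c1',320,180,100,130,6)
a=cv2.imread('pics/c1.png'); b=cv2.imread('pics/c1.png')[:600]; cv2.imwrite('pics/c1.png',b)
crop('scene0','c2',265,145,130,90,6)
E
```

```text
scene0 rib 299 [ 0.421  -0.1065  0.007 ] [ 0.4372 -0.0635  0.0495]
 top 74 [ 0.4289 -0.0844  0.0461] ((428.8975830078125, -85.09129333496094), (42.876705169677734, 9.235719680786133), 80.66598510742188)
face 1807 [ 0.5763 -0.3662  0.0811] [-0.4384  0.3631  0.8222] slope 34.7 yaw 140.37 std 0.0011499874544303305
((4.009761810302734, -9.569000244140625), (119.0302734375, 165.78884887695312), 0.05762026831507683)
 centre [ 0.5727 -0.3757  0.0834] [[-0.05475502 -0.08638892]
 [ 0.06235084  0.07255856]]
side0 rib 5 [ 0.4263 -0.099   0.0463] [ 0.4297 -0.0846  0.0487]
 top 5 [ 0.4282 -0.092   0.0477] ((428.5284423828125, -91.77538299560547), (14.359874725341797, 2.3354058265686035), 72.30030822753906)
face 1976 [ 0.5731 -0.3764  0.0859] [-0.4394  0.3631  0.8216] slope 34.75 yaw 140.43 std 0.0007325118587826011
((-2.1074676513671875, 0.8197097778320312), (165.068115234375, 120.93891906738281), 89.63272094726562)
 centre [ 0.5723 -0.3747  0.0847] [[-0.0607471  -0.07660466]
 [ 0.05780958  0.0813178 ]]
wrist0 rib 125 [ 0.4305 -0.0697  0.0116] [0.7839 0.1645 0.3398]
 top 5 [0.5843 0.0256 0.3318] ((581.0424194335938, 25.08707046508789), (126.08454132080078, 3.8136672973632812), 4.2667012214660645)
```

View pics/c1.png

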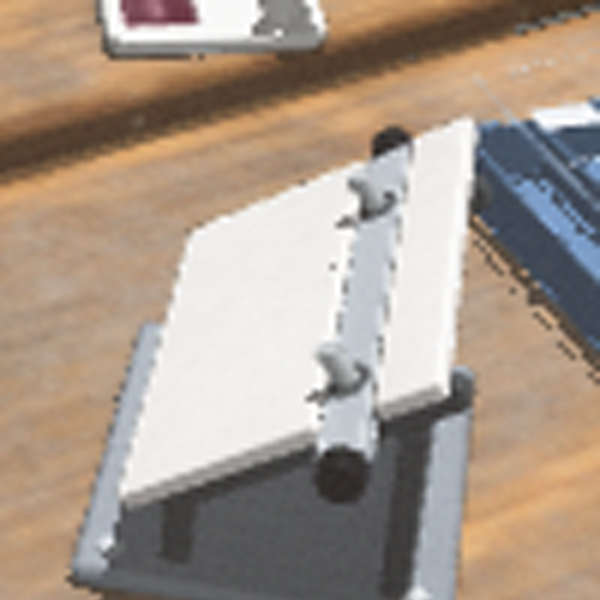

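View pics/wrist0.png

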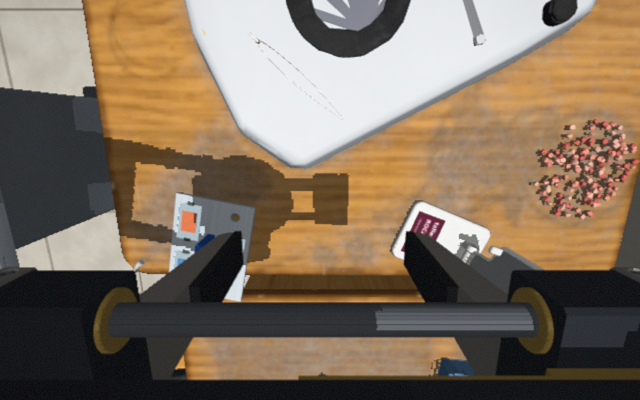

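The side crop shows the pins at about (378,208) and (352,375) in the crop, and the knobs at (392,143) and (342,475). The wrist view shows a tray hole at (235,217).

The tool stays vertical because only roll is available. So I plan to grip the rib across its length and let the tray pivot flush on the face, then clamp it hard and feel for the pins. First I'll check which side the holes are on and estimate the pin offset.

```bash
python3 - <<'E'
from h import *
P,im,d=world('wrist0'); print('hole', P[215:220,233:238].mean((0,1)).round(4))
rib=np.array([.4289,-.0848,.027])
for a in (80.7,-99.3):
    a=np.radians(a); y=np.array([np.cos(a),np.sin(a),0]); x=np.array([np.sin(a),-np.cos(a),0])
    print([ (rib+.026*x+s*.048*y).round(4) for s in(1,-1)])
n=np.array([-.439,.363,.8219]); n/=np.linalg.norm(n)
h=np.array([-n[0],-n[1],0]);h/=np.linalg.norm(h); y=np.array([-h[1],h[0],0]); u=np.cross(y,n)
c=np.array([.5725,-.3752,.085]); print('u',u,'y',y)
for f in('side0','scene0'):
    z=np.load(f'pics/{f}.npz')
    def pr(X): q=z['mtx']@(z['R']@X+z['t']); return (q[:2]/q[2]).round(1)
    print(f,'corners',[pr(c+a*u*.06+b*y*.075) for a in(1,-1) for b in(1,-1)])
    for o in(-12,-6,0,6,12):
        g=c+.026*u+y*o/1000
        print(o,'base',pr(g+.048*y),pr(g-.048*y),'top',pr(g+.048*y+.014*n),pr(g-.048*y+.014*n),'knob',pr(g+.093*y-.006*n),pr(g-.093*y-.006*n))
E
```

```text
hole [ 4.642e-01 -4.520e-02  1.000e-04]
[array([ 0.4623, -0.0416,  0.027 ]), array([ 0.4468, -0.1364,  0.027 ])]
[array([ 0.3955, -0.128 ,  0.027 ]), array([ 0.411 , -0.0332,  0.027 ])]
u [ 0.63340393 -0.52374858  0.5696375 ] y [0.63724431 0.77066185 0.        ]
side0 corners [array([398.1, 200.4]), array([393. , 246.1]), array([350.6, 219.8]), array([338.2, 265. ])]
-12 base [382.2 216.7] [377.4 246.5] top [378.9 211.7] [373.6 241.2] knob [385.6 206.7] [376.4 265.2]
-6 base [382.5 215. ] [377.7 244.5] top [379.2 210.1] [374.  239.2] knob [385.8 205.2] [376.8 262.9]
0 base [382.8 213.4] [378.1 242.5] top [379.5 208.4] [374.3 237.2] knob [386.  203.7] [377.1 260.6]
6 base [383.1 211.8] [378.4 240.5] top [379.7 206.8] [374.7 235.2] knob [386.3 202.2] [377.5 258.4]
12 base [383.3 210.2] [378.7 238.5] top [380.  205.2] [375.  233.2] knob [386.5 200.7] [377.8 256.2]
scene0 corners [array([280.2, 160.5]), array([332.4, 151.2]), array([294. , 201.1]), array([347.8, 189.3])]
-12 base [298.2 168.9] [331.6 162.6] top [299.2 166.2] [332.9 159.9] knob [281.5 173.2] [345.9 160.9]
-6 base [296.  169.3] [329.6 163. ] top [297.  166.6] [330.9 160.3] knob [279.2 173.6] [343.9 161.3]
0 base [293.9 169.7] [327.5 163.4] top [294.8 167. ] [328.8 160.6] knob [277. 174.] [341.9 161.6]
6 base [291.7 170.1] [325.5 163.7] top [292.6 167.4] [326.8 161. ] knob [274.8 174.4] [340. 162.]
12 base [289.5 170.6] [323.4 164.1] top [290.4 167.8] [324.7 161.4] knob [272.5 174.9] [338.  162.4]
```

View pics/c2.png

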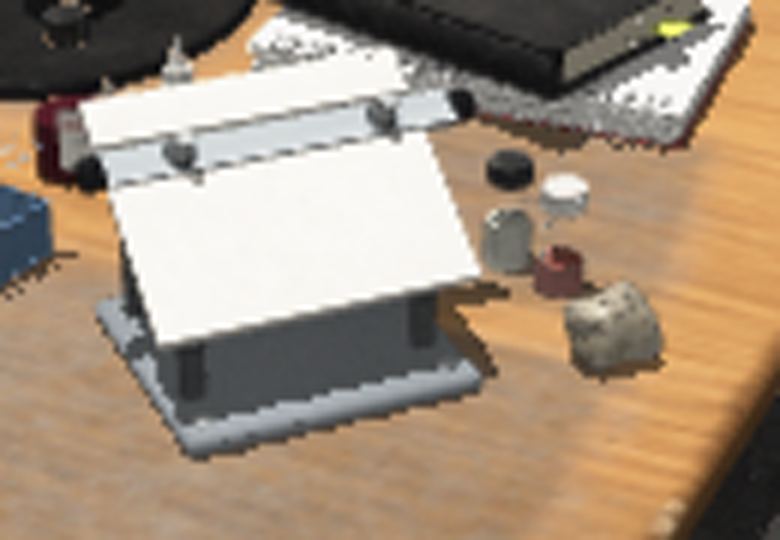

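The scene crop shows the pins at about (180,155) and (383,115) and the knobs at (92,170) and (462,104), so the offset is a few mm at most. The holes are on the tray's far side, so tray y points at +80.7°. Before grasping, I'll look at the pins from close by with the wrist camera.

```bash
python3 - <<'E'
from h import *
s=robot.read_state(); Rt=Rn.from_quat(s['orientation']).as_matrix(); c=robot.calibration('wrist'); R=np.array(c['R']);t=np.array(c['t']);K=np.array(c['mtx'])
cam=-R.T@t; print('cam in tool',Rt.T@(cam-s['eef_pos']),'axis',Rt.T@R[2])
n=np.array([-.439,.363,.8219]);u=np.array([.6334,-.5237,.5696]);y=np.array([.637,.771,0]);f=np.array([.5725,-.3752,.085])
for tcp in ([.58,-.40,.27],[.58,-.43,.27],[.58,-.46,.27],[.58,-.43,.30]):
    tt=-R@(np.array(tcp)+cam-s['eef_pos'])
    print(tcp,[(lambda q:(q[:2]/q[2]).round())(K@(R@(f+.026*u+.014*n+k*.048*y)+tt)) for k in(1,-1)])
E
```

```text
cam in tool [ 0.0683817   0.0002858  -0.17040899] axis [-2.43694333e-01  1.65438800e-04  9.69852074e-01]
[0.58, -0.4, 0.27] [array([356., 139.]), array([297., 210.])]
[0.58, -0.43, 0.27] [array([357., 108.]), array([296., 182.])]
[0.58, -0.46, 0.27] [array([358.,  75.]), array([296., 153.])]
[0.58, -0.43, 0.3] [array([354., 109.]), array([299., 177.])]
```

>>> play_rows(
  deltas=[
    {"offset": [-10, 0, -20], "jaw": -1},
    {"offset": [-40, 0, -20], "jaw": -1},
    {"offset": [-60, 1, -10], "jaw": -1},
    {"offset": [-60, 1, 0], "jaw": -1},
    {"offset": [-60, 1, 0], "jaw": -1},
    {"offset": [-60, 1, 0], "jaw": -1},
    {"offset": [-60, 1, 0], "jaw": -1},
    {"offset": [-50, 0, 0], "jaw": -1},
    {"offset": [-30, 0, 0], "jaw": -1},
    {"offset": [0, 0, 0], "jaw": -1},
    {"offset": [0, 0, 0], "jaw": -1},
  ],
)

```text
invalid input at $.deltas[0]: expected keys offset, roll, jaw
```

```bash
python3 - <<'E'
from h import *
s=robot.read_state(); print(s['eef_pos'],s['orientation'],s['joint_pos'])
shot('wrist','w1'); crop('w1','w1c',200,40,300,230,2.6)
P,im,d=world('w1'); hsv=cv2.cvtColor(im,cv2.COLOR_RGB2HSV)
w=(d>0)&(hsv[...,1]<40)&(hsv[...,2]>150)&(P[...,2]>.03)&(P[...,2]<.14)&(np.hypot(P[...,0]-.57,P[...,1]+.375)<.12); p=P[w]
for k in range(8):
    c=p.mean(0); n=np.linalg.svd(p-c,full_matrices=0)[2][2]; n*=np.sign(n[2]); e=(p-c)@n; p=p[abs(e)<max(.0015,2*e.std())]
print(len(p),c,n,np.degrees(np.arccos(n[2])),np.degrees(np.arctan2(n[1],n[0])))
E
```

```text
[5.74532513e-01 6.56566311e-05 2.13886816e-01] [ 7.07105467e-01  7.07107748e-01 -3.94055843e-04 -5.79558901e-04] [-2.10104895e-01  1.58885267e-01  1.59788104e+00 -3.11286637e-05
  1.38622768e+00 -2.10102385e-01]<stdin>:7: RuntimeWarning: Mean of empty slice.
  ret = um.true_divide(
Traceback (most recent call last):
IndexError: index 2 is out of bounds for axis 0 with size 0
```

View pics/w1c.png

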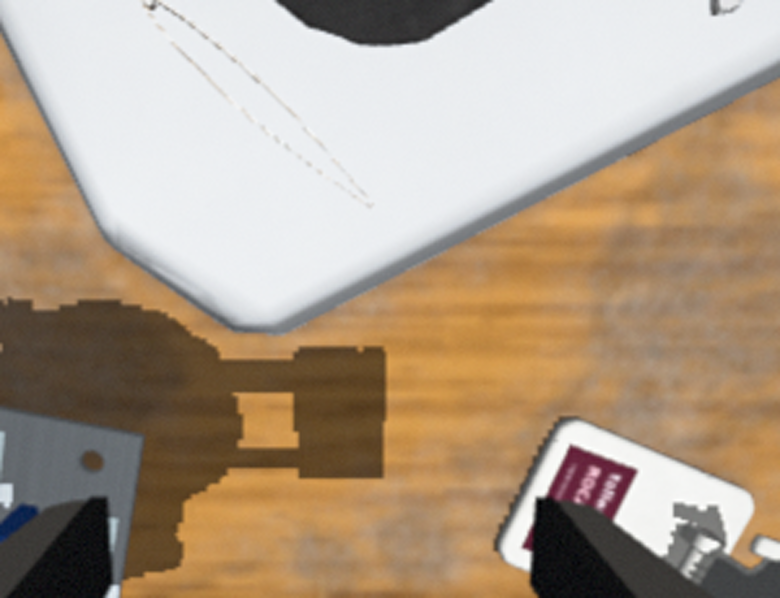

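The move was refused because every row needs a roll key. The arm didn't move, and this picture still shows the start view with the hole at crop (92,460). I'll resend it.

>>> play_rows(
  deltas=[
    {"offset": [-10, 0, -20], "roll": 0, "jaw": -1},
    {"offset": [-40, 0, -20], "roll": 0, "jaw": -1},
    {"offset": [-60, 1, -10], "roll": 0, "jaw": -1},
    {"offset": [-60, 1, 0], "roll": 0, "jaw": -1},
    {"offset": [-60, 1, 0], "roll": 0, "jaw": -1},
    {"offset": [-60, 1, 0], "roll": 0, "jaw": -1},
    {"offset": [-60, 1, 0], "roll": 0, "jaw": -1},
    {"offset": [-50, 0, 0], "roll": 0, "jaw": -1},
    {"offset": [-30, 0, 0], "roll": 0, "jaw": -1},
    {"offset": [0, 0, 0], "roll": 0, "jaw": -1},
    {"offset": [0, 0, 0], "roll": 0, "jaw": -1},
  ],
)

```text
time_s: 1.58
eef_pos: [0.5802, -0.429, 0.2643]
orientation: [0.707, 0.707, 0.0, -0.0]
ft_force: [0.4, 0.0, 0.1]
gripper_width: 0.0918
gripper_force: 0.0
```

```bash
python3 - <<'E'
from h import *
s=robot.read_state(); print(s['eef_pos'],s['orientation'],s['joint_pos'])
shot('wrist','w2'); crop('w2','w2c',200,40,300,230,2.6)
P,im,d=world('w2'); hsv=cv2.cvtColor(im,cv2.COLOR_RGB2HSV)
w=(d>0)&(hsv[...,1]<40)&(hsv[...,2]>150)&(P[...,2]>.03)&(P[...,2]<.14)&(np.hypot(P[...,0]-.57,P[...,1]+.375)<.12); p=P[w]
for k in range(8):
    c=p.mean(0); n=np.linalg.svd(p-c,full_matrices=0)[2][2]; n*=np.sign(n[2]); e=(p-c)@n; p=p[abs(e)<max(.0015,2*e.std())]
print(len(p),c,n,np.degrees(np.arccos(n[2])),np.degrees(np.arctan2(n[1],n[0])))
E
```

```text
[ 0.58015844 -0.42904167  0.26434237] [ 7.06917009e-01  7.07296330e-01  2.32783544e-04 -4.36261517e-04] [-8.03906844e-01  5.22618535e-01  1.04446943e+00  4.49107391e-04
  1.57538580e+00 -8.04441422e-01]
11247 [ 0.5840583  -0.36373901  0.0859118 ] [-0.43953412  0.36343822  0.82141489] 34.7733187236681 140.41362589937353
```

View pics/w2c.png

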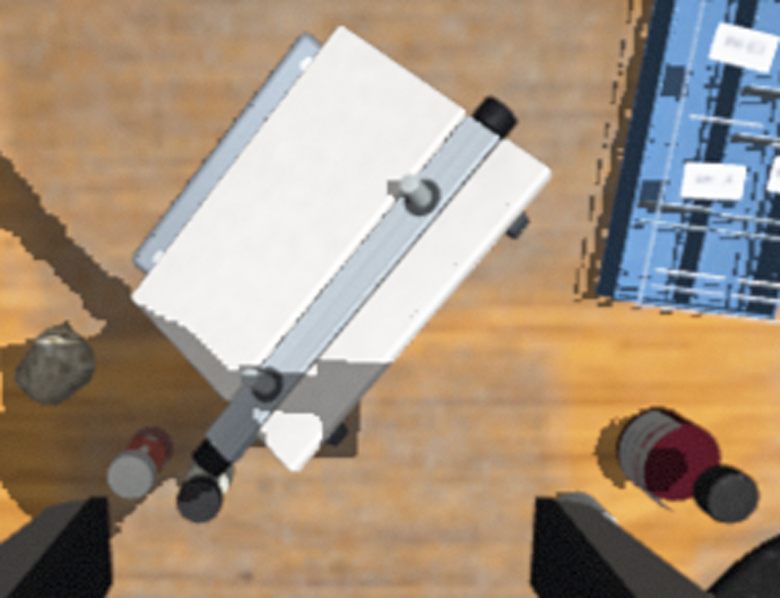

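This view clearly shows face corners at (342,25), (551,170), (135,298) and (293,472), and pins at about (415,193) and (265,381). I'll enlarge the pins.

```bash
python3 - <<'E'
from h import *
im=cv2.imread('pics/w2.png')
a=[cv2.resize(im[y:y+40,x:x+40],None,fx=10,fy=10,interpolation=cv2.INTER_CUBIC) for x,y in((340,95),(282,168))]
cv2.imwrite('pics/pins.png',np.hstack(a))
z=np.load('pics/w2.npz');Ri=z['R'];cam=-Ri.T@z['t']
n=np.array([-.4395,.3634,.8214]);c0=np.array([.58406,-.36374,.08591])
h=np.array([-n[0],-n[1],0]);h/=np.linalg.norm(h); y=np.array([-h[1],h[0],0]); u=np.cross(y,n)
px=[(200+a/2.6,40+b/2.6) for a,b in((342,25),(551,170),(135,298),(293,472))]
Q=[]
for q in px:
    r=Ri.T@np.linalg.inv(z['mtx'])@[*q,1]; Q.append(cam+r*((c0-cam)@n)/(r@n))
Q=np.array(Q);C=Q.mean(0);print('centre',C, ((Q-C)@u).round(4),((Q-C)@y).round(4))
E
```

```text
centre [ 0.57987555 -0.37027876  0.0865639 ] [-0.0594  0.0586 -0.0582  0.0589] [ 0.0742  0.0737 -0.0735 -0.0744]
```

View pics/pins.png

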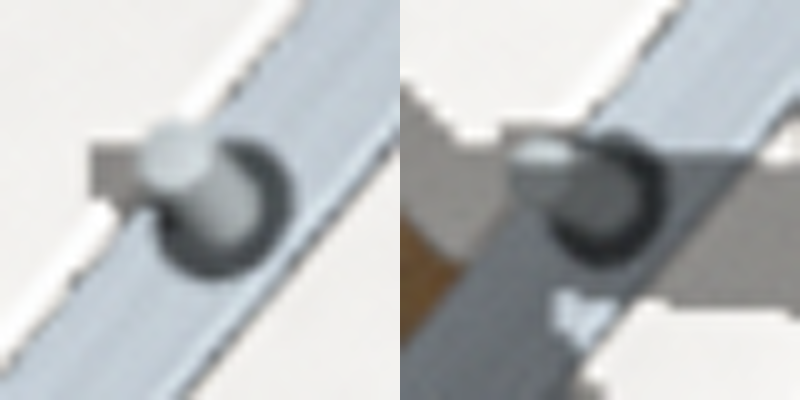

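The pin tops are at full-image pixels (357.8,110.5) and (296.3,184.5).

```bash
python3 - <<'E'
from h import *
z=np.load('pics/w2.npz');Ri=z['R'];cam=-Ri.T@z['t']
n=np.array([-.4395,.3634,.8214]);C=np.array([.57988,-.37028,.08656])
h=np.array([-n[0],-n[1],0]);h/=np.linalg.norm(h); y=np.array([-h[1],h[0],0]); u=np.cross(y,n)
T=[]
for q in((357.8,110.5),(296.3,184.5)):
    r=Ri.T@np.linalg.inv(z['mtx'])@[*q,1]; t=C+.014*n; p=cam+r*((t-cam)@n)/(r@n); T.append(p); print(p,(p-C)@u,(p-C)@y)
print('dist',np.linalg.norm(T[0]-T[1]),'dir',np.degrees(np.arctan2(*(T[0]-T[1])[1::-1])),'mid',(T[0]+T[1])/2)
for f,qs in (('side0',((379,210),(374.5,239.5))),):
    pass
E
```

```text
[ 0.61396485 -0.3485034   0.11220588] 0.024803787561224498 0.03850255012544021
[ 0.55296403 -0.42140401  0.111819  ] 0.024125449420067877 -0.05655159128427045
dist 0.09505656200185056 dir 50.07852107928769 mid [ 0.58346444 -0.38495371  0.11201244]
```

Pin offset is about −8 mm and the home rib point is about (0.5605, −0.3667, 0.107). The cameras agree to about 2 mm. Next I'll go above the tray and turn so the fingers close along the rib's length.

>>> play_rows(
  deltas=[
    {"offset": [30, -14, 0], "roll": 0, "jaw": -1},
    {"offset": [54, -24, 0], "roll": 0, "jaw": -1},
    {"offset": [55, -24, 0], "roll": 0, "jaw": -1},
    {"offset": [55, -24, 0], "roll": 0, "jaw": -1},
    {"offset": [55, -24, 0], "roll": 0, "jaw": -1},
    {"offset": [55, -24, 0], "roll": 0, "jaw": -1},
    {"offset": [40, -17, 0], "roll": 0, "jaw": -1},
  ],
)

```text
time_s: 2.5
eef_pos: [0.4276, -0.0829, 0.2647]
orientation: [0.706, 0.708, 0.0, 0.0]
ft_force: [-0.4, -0.1, -1.3]
gripper_width: 0.0922
gripper_force: 0.0
```

>>> play_rows(
  deltas=[
    {"offset": [0, 0, 10], "roll": -0.176, "jaw": -1},
    {"offset": [0, 0, 20], "roll": -0.176, "jaw": -1},
    {"offset": [0, 0, 20], "roll": -0.176, "jaw": -1},
    {"offset": [0, 0, 20], "roll": -0.176, "jaw": -1},
    {"offset": [0, 0, 20], "roll": -0.176, "jaw": -1},
    {"offset": [0, 0, 20], "roll": -0.176, "jaw": -1},
    {"offset": [0, 0, 10], "roll": -0.176, "jaw": -1},
    {"offset": [0, 0, 0], "roll": -0.176, "jaw": -1},
    {"offset": [0, 0, 0], "roll": 0, "jaw": -1},
  ],
)

```text
time_s: 3.62
eef_pos: [0.4288, -0.085, 0.1447]
orientation: [0.081, 0.997, -0.0, 0.0]
ft_force: [0.3, 0.2, -0.3]
gripper_width: 0.0918
gripper_force: 0.0
```

```bash
python3 - <<'E'
from h import *
s=robot.read_state(); print(s['time_s'],s['eef_pos'],s['joint_pos']); Rt=Rn.from_quat(s['orientation']).as_matrix(); print('ytool',Rt[:,1],np.degrees(np.arctan2(Rt[1,1],Rt[0,1])))
shot('wrist','w3')
P,im,d=world('w3'); hsv=cv2.cvtColor(im,cv2.COLOR_RGB2HSV)
b=(d>0)&(hsv[...,0]>100)&(hsv[...,0]<128)&(hsv[...,1]>150)&(P[...,2]>.04)&(P[...,2]<.06)&(np.hypot(P[...,0]-.43,P[...,1]+.085)<.06)
p=P[b]; print(len(p))
if len(p): print(p.mean(0), cv2.minAreaRect((p[:,:2]*1000).astype(np.float32)))
E
```

```text
3.625 [ 0.42878991 -0.08504601  0.14474945] [-4.73747631e-01 -1.44719755e-01  2.04444205e+00  1.47503829e-04
  1.24137801e+00 -1.88141505e+00]
ytool [ 1.62453419e-01  9.86716214e-01 -1.75691655e-05] 80.65066974968992
608
[ 0.42930154 -0.08578755  0.04737653] ((430.2681579589844, -86.01160430908203), (41.66328048706055, 10.627578735351562), 79.09344482421875)
```

View pics/w3.png

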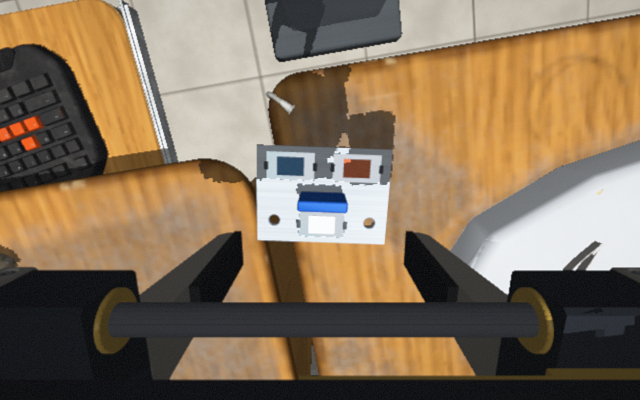

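The wrist view shows the tray straight under the gripper: rib at (322,202), holes at (274,219) and (369,222), turned about 1.5° clockwise from the tool. I'll descend and grip the rib's ends.

>>> play_rows(
  deltas=[
    {"offset": [-1, -1, 30], "roll": 0.027, "jaw": -1},
    {"offset": [0, 0, 45], "roll": 0, "jaw": -1},
    {"offset": [0, 0, 35], "roll": 0, "jaw": -1},
    {"offset": [0, 0, 15], "roll": 0, "jaw": -1},
    {"offset": [0, 0, 5], "roll": 0, "jaw": -1},
    {"offset": [0, 0, 0], "roll": 0, "jaw": -1},
    {"offset": [0, 0, 0], "roll": 0, "jaw": 1},
    {"offset": [0, 0, 0], "roll": 0, "jaw": 1},
    {"offset": [0, 0, 0], "roll": 0, "jaw": 1},
    {"offset": [0, 0, 0], "roll": 0, "jaw": 1},
    {"offset": [0, 0, 0], "roll": 0, "jaw": 1},
    {"offset": [0, 0, 0], "roll": 0, "jaw": 1},
  ],
  newtons=25,
)

```text
time_s: 5.18
eef_pos: [0.4298, -0.0871, 0.0146]
orientation: [0.095, 0.995, 0.0, -0.0]
ft_force: [-0.4, 0.2, 1.1]
gripper_width: 0.0437
gripper_force: 25.0
```

Gripped, with an opening of 43.7 mm. Now I'll lift, turn to the rest's heading and go above the lower part of the face, clear of the pins.

>>> play_rows(
  deltas=[
    {"offset": [0, 0, -8], "roll": 0, "jaw": 1},
    {"offset": [0, 0, -27], "roll": 0, "jaw": 1},
    {"offset": [0, 0, -50], "roll": 0.1, "jaw": 1},
    {"offset": [0, 0, -50], "roll": 0.15, "jaw": 1},
    {"offset": [0, 0, -40], "roll": 0.15, "jaw": 1},
    {"offset": [0, 0, -15], "roll": 0.103, "jaw": 1},
    {"offset": [-20, -12, 0], "roll": 0, "jaw": 1},
    {"offset": [-50, -26, 0], "roll": 0, "jaw": 1},
    {"offset": [-55, -28, 0], "roll": 0, "jaw": 1},
    {"offset": [-55, -28, 0], "roll": 0, "jaw": 1},
    {"offset": [-45, -24, 0], "roll": 0, "jaw": 1},
    {"offset": [-25, -14, 0], "roll": 0, "jaw": 1},
  ],
  newtons=25,
)

```text
time_s: 6.68
eef_pos: [0.5373, -0.3518, 0.2022]
orientation: [0.34, 0.941, 0.0, -0.001]
ft_force: [0.3, -0.2, -1.6]
gripper_width: 0.0435
gripper_force: 25.0
```

>>> play_rows(
  deltas=[
    {"offset": [0, 0, 0], "roll": 0, "jaw": 1},
    {"offset": [0, 0, 0], "roll": 0, "jaw": 1},
  ],
)

```text
time_s: 6.92
eef_pos: [0.5371, -0.348, 0.2033]
orientation: [0.339, 0.941, 0.001, -0.001]
ft_force: [0.3, 1.6, -1.2]
gripper_width: 0.0436
gripper_force: 25.0
```

```bash
python3 - <<'E'
from h import *
s=robot.read_state(); print(s['time_s'],s['eef_pos'],s['ft_force'],s['wrist_torque'],s['gripper_width']); Rt=Rn.from_quat(s['orientation']).as_matrix(); print(np.degrees(np.arctan2(Rt[1,1],Rt[0,1])))
shot('side','s4')
P,im,d=world('s4')
w=(d>0)&(np.hypot(P[...,0]-s['eef_pos'][0],P[...,1]-s['eef_pos'][1])<.09)&(P[...,2]>.15)&(P[...,2]<.21)
h=np.array([.769,-.639]); q=P[w]; hh=(q[:,:2]-s['eef_pos'][:2])@h
for a in np.arange(-.07,.07,.01):
    k=(hh>a)&(hh<a+.01); 
    if k.sum(): print(a.round(3),k.sum(),np.percentile(q[k,2],[5,50,95]).round(4))
E
```

```text
6.925 [ 0.53713512 -0.34803139  0.20327549] [ 0.27433278  1.60939985 -1.22248721] [ 0.05400374 -0.03749734  0.01772158] 0.0436075660019195
50.33918692388325
-0.05 170 [0.1928 0.1946 0.1961]
-0.04 197 [0.1923 0.1955 0.1969]
-0.03 184 [0.1927 0.1957 0.197 ]
-0.02 115 [0.1908 0.1945 0.1964]
-0.01 108 [0.1908 0.1944 0.2079]
0.0 173 [0.1916 0.1944 0.2076]
0.01 207 [0.1917 0.1944 0.1959]
0.02 208 [0.1898 0.1945 0.1967]
0.03 214 [0.1923 0.1945 0.1962]
0.04 171 [0.1907 0.1941 0.1956]
```

The tray hangs level at the expected height. I'll descend to just above contact, then soften the grip and press it down onto the slope.

>>> play_rows(
  deltas=[
    {"offset": [0, 0, 20], "roll": 0, "jaw": 1},
    {"offset": [0, 0, 40], "roll": 0, "jaw": 1},
    {"offset": [0, 0, 25], "roll": 0, "jaw": 1},
    {"offset": [0, 0, 10], "roll": 0, "jaw": 1},
    {"offset": [0, 0, 0], "roll": 0, "jaw": 1},
  ],
  newtons=25,
)

```text
time_s: 7.6
eef_pos: [0.5375, -0.3477, 0.1088]
orientation: [0.339, 0.941, 0.0, -0.001]
ft_force: [0.2, 0.5, -1.1]
gripper_width: 0.044
gripper_force: 25.0
```

>>> play_rows(
  deltas=[
    {"offset": [0, 0, 0], "roll": 0, "jaw": 1},
    {"offset": [0, 0, 0], "roll": 0, "jaw": 1},
    {"offset": [0, 0, 3], "roll": 0, "jaw": 1},
    {"offset": [0, 0, 3], "roll": 0, "jaw": 1},
    {"offset": [0, 0, 3], "roll": 0, "jaw": 1},
    {"offset": [0, 0, 3], "roll": 0, "jaw": 1},
  ],
  newtons=6,
)

```text
time_s: 8.35
eef_pos: [0.5368, -0.3478, 0.0973]
orientation: [0.34, 0.941, 0.0, -0.002]
ft_force: [-5.8, 4.4, 2.8]
gripper_width: 0.0438
gripper_force: 6.0
```

```bash
cat > tilt.py <<'E'
from h import *
import sys
s=robot.read_state(); print(s['time_s'],s['eef_pos'],s['ft_force'],s['wrist_torque'],s['gripper_width'],s['gripper_force'])
f=sys.argv[1]; shot('side',f); P,im,d=world(f); hsv=cv2.cvtColor(im,cv2.COLOR_RGB2HSV)
e=s['eef_pos']; h=np.array([.769,-.639,0]);y=np.array([.639,.769,0])
r=P-e; a=r@h; b=r@y; z=r[...,2]
# plate: right-hand strip seen from the side camera, clear of fingers
m=(d>0)&(b<-.042)&(b>-.064)&(abs(a)<.05)&(abs(z+.01)<.05)
q=np.c_[a[m],z[m]]
for k in np.arange(-.05,.05,.01):
    i=(q[:,0]>k)&(q[:,0]<k+.01)
    if i.sum()>3: print(k.round(3),i.sum(),np.percentile(q[i,1],[10,50,90]).round(4))
E
python3 tilt.py s5
```

```text
8.35 [ 0.53679679 -0.34775107  0.09732043] [-5.75466758  4.38602663  2.80888497] [ 0.60393628  0.8399338  -0.04905844] 0.043765395065999885 6.001105830073357
-0.05 31 [-0.0151 -0.0132 -0.0114]
-0.04 42 [-0.013  -0.0113 -0.01  ]
-0.03 47 [-0.0125 -0.0102 -0.0083]
-0.02 49 [-0.0122 -0.0101 -0.0086]
-0.01 57 [-0.0456 -0.0093 -0.0079]
0.0 76 [-0.0423 -0.0097 -0.0073]
0.01 91 [-0.0439 -0.0295 -0.0064]
0.02 77 [-0.0504 -0.024  -0.0059]
0.03 74 [-0.0446 -0.0103 -0.0039]
0.04 69 [-0.0383 -0.0067 -0.0034]
```

The tray is tilting, about 6° so far, with small forces. I'll keep going, moving slightly downhill as well to cut the edge sliding.

>>> play_rows(
  deltas=[
    {"offset": [1, 0, 3], "roll": 0, "jaw": 1},
    {"offset": [1, 0, 3], "roll": 0, "jaw": 1},
    {"offset": [1, 0, 3], "roll": 0, "jaw": 1},
    {"offset": [1, 0, 3], "roll": 0, "jaw": 1},
    {"offset": [1, 0, 3], "roll": 0, "jaw": 1},
    {"offset": [0, 0, 0], "roll": 0, "jaw": 1},
  ],
)

```text
time_s: 9.15
eef_pos: [0.5343, -0.3452, 0.0823]
orientation: [0.34, 0.941, 0.0, 0.0]
ft_force: [-0.7, 0.0, -0.9]
gripper_width: 0.0438
gripper_force: 6.0
```

```bash
python3 tilt.py s6
```

```text
9.15 [ 0.53427896 -0.34516709  0.08232594] [-0.65623552  0.02407536 -0.89267221] [ 0.00617023 -0.01102489  0.02448742] 0.043764188980017944 5.999509692192078
-0.04 39 [-0.0238 -0.0216 -0.0192]
-0.03 41 [-0.0211 -0.0173 -0.015 ]
-0.02 45 [-0.017  -0.0138 -0.0111]
-0.01 43 [-0.0153 -0.0105 -0.0089]
0.0 64 [-0.0291 -0.0081 -0.0051]
0.01 95 [-0.0542 -0.0183 -0.0017]
0.02 79 [-0.0426 -0.0054  0.0019]
0.03 67 [-0.0317  0.0019  0.0062]
0.04 63 [-0.0257  0.0074  0.0106]
```

About 20° now, with little force. Continuing.

>>> play_rows(
  deltas=[
    {"offset": [1, 0, 3], "roll": 0, "jaw": 1},
    {"offset": [1, 0, 3], "roll": 0, "jaw": 1},
    {"offset": [1, 0, 3], "roll": 0, "jaw": 1},
    {"offset": [0, 0, 0], "roll": 0, "jaw": 1},
  ],
)

```text
time_s: 9.7
eef_pos: [0.5314, -0.343, 0.0731]
orientation: [0.34, 0.941, 0.0, -0.0]
ft_force: [0.0, -0.3, -1.3]
gripper_width: 0.044
gripper_force: 6.0
```

```bash
python3 tilt.py s7
```

```text
9.7 [ 0.53139748 -0.34298979  0.07309093] [ 0.00785015 -0.29267684 -1.27921093] [ 0.06393164 -0.10677423  0.01111197] 0.04400102557458082 5.999887436628342
-0.04 15 [-0.028  -0.0264 -0.0248]
-0.03 37 [-0.0252 -0.0225 -0.0191]
-0.02 41 [-0.02   -0.0171 -0.014 ]
-0.01 43 [-0.0154 -0.0121 -0.0099]
0.0 46 [-0.0215 -0.0077 -0.005 ]
0.01 74 [-0.0474 -0.0037  0.0004]
0.02 93 [-0.0505 -0.0091  0.0049]
0.03 55 [-0.0258  0.0079  0.0117]
0.04 60 [-0.0201  0.0133  0.0173]
```

>>> play_rows(
  deltas=[
    {"offset": [0.5, 0, 2], "roll": 0, "jaw": 1},
    {"offset": [0.5, 0, 2], "roll": 0, "jaw": 1},
    {"offset": [0.5, 0, 2], "roll": 0, "jaw": 1},
    {"offset": [0, 0, 0], "roll": 0, "jaw": 1},
  ],
)

```text
time_s: 10.25
eef_pos: [0.5304, -0.3422, 0.0673]
orientation: [0.34, 0.941, 0.0, -0.0]
ft_force: [-0.5, -0.1, -0.9]
gripper_width: 0.0441
gripper_force: 6.0
```

```bash
python3 tilt.py s8
```

```text
10.25 [ 0.53036283 -0.3421991   0.06729666] [-0.47621282 -0.13652495 -0.9322661 ] [ 0.04878617 -0.05839335 -0.03144892] 0.044059847055754484 5.999884307384491
-0.03 39 [-0.0298 -0.0263 -0.0232]
-0.02 39 [-0.0241 -0.019  -0.0163]
-0.01 70 [-0.0587 -0.0165 -0.0111]
0.0 80 [-0.0582 -0.0136 -0.0059]
0.01 85 [-0.0581 -0.0074  0.001 ]
0.02 120 [-0.058  -0.0317  0.0064]
0.03 89 [-0.0586 -0.0202  0.0149]
0.04 90 [-0.0584 -0.0113  0.0206]
```

>>> play_rows(
  deltas=[
    {"offset": [0, 0, 1.5], "roll": 0, "jaw": 1},
    {"offset": [0, 0, 0], "roll": 0, "jaw": 1},
  ],
)

```text
time_s: 10.55
eef_pos: [0.5304, -0.3422, 0.0659]
orientation: [0.339, 0.941, 0.0, -0.0]
ft_force: [-0.5, -0.2, -0.5]
gripper_width: 0.0439
gripper_force: 6.0
```

>>> play_rows(
  deltas=[
    {"offset": [0, 0, 1.5], "roll": 0, "jaw": 1},
    {"offset": [0, 0, 0], "roll": 0, "jaw": 1},
  ],
)

```text
time_s: 10.8
eef_pos: [0.5306, -0.3424, 0.0656]
orientation: [0.339, 0.941, -0.0, -0.0]
ft_force: [-3.0, 1.8, 5.6]
gripper_width: 0.0439
gripper_force: 6.0
```

>>> play_rows(
  deltas=[
    {"offset": [0, 0, 1.5], "roll": 0, "jaw": 1},
    {"offset": [0, 0, 0], "roll": 0, "jaw": 1},
  ],
)

```text
time_s: 11.05
eef_pos: [0.531, -0.3427, 0.0647]
orientation: [0.339, 0.941, -0.0, 0.001]
ft_force: [-2.0, 1.9, 8.9]
gripper_width: 0.0439
gripper_force: 6.0
```

The tray is flush, with force rising to 9 N. I'll clamp at 50 N, lift along the face normal and move up-slope above the pins.

>>> play_rows(
  deltas=[
    {"offset": [0, 0, 0], "roll": 0, "jaw": 1},
    {"offset": [0, 0, 0], "roll": 0, "jaw": 1},
    {"offset": [0, 0, 0], "roll": 0, "jaw": 1},
    {"offset": [3, 0, -5], "roll": 0, "jaw": 1},
    {"offset": [5.5, 0, -7.4], "roll": 0, "jaw": 1},
    {"offset": [3, 0, -4], "roll": 0, "jaw": 1},
    {"offset": [0, 0, 0], "roll": 0, "jaw": 1},
    {"offset": [-7.5, 0, -5.2], "roll": 0, "jaw": 1},
    {"offset": [-12, 0, -8.5], "roll": 0, "jaw": 1},
    {"offset": [-12, 0, -8.5], "roll": 0, "jaw": 1},
    {"offset": [-6, 0, -4], "roll": 0, "jaw": 1},
    {"offset": [0, 0, 0], "roll": 0, "jaw": 1},
  ],
  newtons=50,
)

```text
time_s: 12.55
eef_pos: [0.5509, -0.3593, 0.1059]
orientation: [0.34, 0.941, -0.0, 0.0]
ft_force: [0.6, 0.7, -1.3]
gripper_width: 0.0433
gripper_force: 50.0
```

```bash
python3 tilt.py s9; python3 - <<'E'
from h import *
shot('wrist','w4')
a=cv2.resize(cv2.imread('pics/w4.png')[60:260,190:450],None,fx=2.3,fy=2.3,interpolation=cv2.INTER_CUBIC)
b=cv2.imread('pics/s9.png')[170:290,320:420]; b=cv2.resize(b,(200,240),interpolation=cv2.INTER_CUBIC); b=cv2.copyMakeBorder(b,0,a.shape[0]-240,0,0,cv2.BORDER_CONSTANT)
cv2.imwrite('pics/v4.png',np.hstack([a,b])); print(a.shape)
E
```

```text
12.55 [ 0.55094136 -0.35933487  0.10590352] [ 0.57990274  0.6742557  -1.26943437] [ 0.0538444  -0.02689485  0.04106919] 0.04331386837947692 49.999489188194275
-0.03 49 [-0.0543 -0.0278 -0.0233]
-0.02 73 [-0.0523 -0.0228 -0.0165]
-0.01 84 [-0.0452 -0.0186 -0.0105]
0.0 83 [-0.0399 -0.0329 -0.0041]
0.01 96 [-0.0528 -0.0266  0.0027]
0.02 101 [-0.0461 -0.0192  0.0094]
0.03 95 [-0.0392 -0.0135  0.0169]
0.04 91 [-0.0101  0.002   0.0237]
(460, 598, 3)
```

View pics/v4.png

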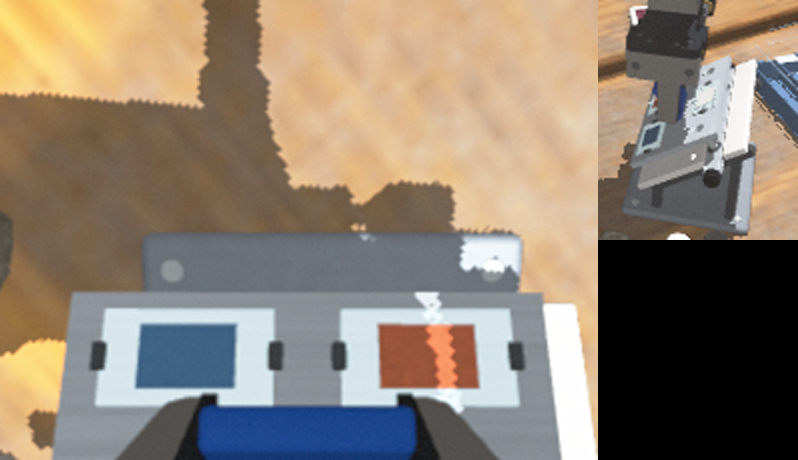

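The wrist view shows the tray parallel to the rest, with white face showing to the right, as the negative offset predicts. The underside is about 4 mm above the pin tops, so I'll descend along the normal to feel for them.

>>> play_rows(
  deltas=[
    {"offset": [-0.9, 0.5, -0.6], "roll": 0, "jaw": 1},
    {"offset": [-1.1, 0, 1.6], "roll": 0, "jaw": 1},
    {"offset": [-1.2, 0, 1.7], "roll": 0, "jaw": 1},
    {"offset": [-1.1, 0, 1.6], "roll": 0, "jaw": 1},
    {"offset": [0, 0, 0], "roll": 0, "jaw": 1},
  ],
)

```text
time_s: 13.28
eef_pos: [0.5538, -0.3609, 0.1018]
orientation: [0.339, 0.941, 0.0, -0.001]
ft_force: [-3.8, 2.8, 2.9]
gripper_width: 0.0437
gripper_force: 50.0
```

>>> play_rows(
  deltas=[
    {"offset": [-0.6, 0, 0.8], "roll": 0, "jaw": 1},
    {"offset": [0, 0, 0], "roll": 0, "jaw": 1},
  ],
)

```text
time_s: 13.52
eef_pos: [0.554, -0.3611, 0.1016]
orientation: [0.339, 0.941, 0.0, -0.001]
ft_force: [-6.5, 4.6, 7.3]
gripper_width: 0.0436
gripper_force: 50.0
```

```bash
cat > st.py <<'E'
from h import *
s=robot.read_state(); n=np.array([-.4395,.3634,.8214]);u=np.array([.6326,-.5250,.5707]);y=np.array([.639,.769,0])
B=np.array([u,y,n]); H=np.array([.5598,-.3661,.0917])
print('t',s['time_s'],'uyn mm',(B@(s['eef_pos']-H)*1e3).round(2),'F',(B@s['ft_force']).round(1),'M',(B@s['wrist_torque']).round(2))
E
python3 st.py
```

```text
t 13.525 uyn mm [-0.66  0.16 12.49] F [-2.4 -0.6 10.5] M [-0.01  1.1  -0.07]
```

Contact at 12.5 mm above home means the plate is on the pin tops, so it missed narrowly. I'll slide under this light preload to search.

>>> play_rows(
  deltas=[
    {"offset": [0, 0.6, 0], "roll": 0, "jaw": 1},
    {"offset": [0, 0.6, 0], "roll": 0, "jaw": 1},
    {"offset": [0, 0.6, 0], "roll": 0, "jaw": 1},
    {"offset": [0, 0.6, 0], "roll": 0, "jaw": 1},
    {"offset": [0, 0.6, 0], "roll": 0, "jaw": 1},
  ],
)

```text
time_s: 14.15
eef_pos: [0.5544, -0.3607, 0.1016]
orientation: [0.34, 0.94, -0.001, -0.002]
ft_force: [-11.9, -0.5, 6.6]
gripper_width: 0.0434
gripper_force: 50.0
```

```bash
python3 st.py
```

```text
t 14.15 uyn mm [-0.65  0.68 12.45] F [-3.5 -8.  10.4] M [-1.14  1.16  0.52]
```

>>> play_rows(
  deltas=[
    {"offset": [0, -0.8, 0], "roll": 0, "jaw": 1},
    {"offset": [0, -0.8, 0], "roll": 0, "jaw": 1},
    {"offset": [0, -0.8, 0], "roll": 0, "jaw": 1},
    {"offset": [0, -0.6, 0], "roll": 0, "jaw": 1},
    {"offset": [0, -0.6, 0], "roll": 0, "jaw": 1},
    {"offset": [0, -0.6, 0], "roll": 0, "jaw": 1},
    {"offset": [0, -0.6, 0], "roll": 0, "jaw": 1},
    {"offset": [0, -0.6, 0], "roll": 0, "jaw": 1},
  ],
)

```text
time_s: 15.15
eef_pos: [0.5536, -0.3614, 0.1016]
orientation: [0.339, 0.941, 0.002, -0.001]
ft_force: [-2.3, 10.3, 6.9]
gripper_width: 0.0431
gripper_force: 50.0
```

```bash
python3 st.py
```

```text
t 15.15 uyn mm [-0.73 -0.32 12.54] F [-2.9  6.4 10.5] M [ 0.86  1.02 -0.49]
```

Lateral motion is blocked, either by friction or by partly caught holes. I'll centre y again and slide along the slope.

>>> play_rows(
  deltas=[
    {"offset": [0, 0.8, 0], "roll": 0, "jaw": 1},
    {"offset": [0, 0.8, 0], "roll": 0, "jaw": 1},
    {"offset": [0, 0.8, 0], "roll": 0, "jaw": 1},
    {"offset": [0.4, 0, 0.3], "roll": 0, "jaw": 1},
    {"offset": [0.4, 0, 0.3], "roll": 0, "jaw": 1},
    {"offset": [0.4, 0, 0.3], "roll": 0, "jaw": 1},
    {"offset": [0.4, 0, 0.3], "roll": 0, "jaw": 1},
    {"offset": [0, 0, 0], "roll": 0, "jaw": 1},
  ],
)

```text
time_s: 16.15
eef_pos: [0.5538, -0.361, 0.1014]
orientation: [0.339, 0.941, -0.0, 0.001]
ft_force: [-4.6, 3.8, 8.5]
gripper_width: 0.0439
gripper_force: 50.0
```

```bash
python3 st.py
```

```text
t 16.15 uyn mm [-0.95  0.11 12.44] F [-0.1 -0.1 10.4] M [ 0.08  0.69 -0.08]
```

>>> play_rows(
  deltas=[
    {"offset": [0.4, 0, 0.3], "roll": 0, "jaw": 1},
    {"offset": [0.4, 0, 0.3], "roll": 0, "jaw": 1},
    {"offset": [0.4, 0, 0.3], "roll": 0, "jaw": 1},
    {"offset": [0.4, 0, 0.3], "roll": 0, "jaw": 1},
    {"offset": [0, 0, 0], "roll": 0, "jaw": 1},
  ],
)

```text
time_s: 16.77
eef_pos: [0.5537, -0.3609, 0.1012]
orientation: [0.339, 0.941, -0.001, 0.002]
ft_force: [-1.6, 1.9, 9.1]
gripper_width: 0.0432
gripper_force: 50.0
```

```bash
python3 st.py
```

```text
t 16.775 uyn mm [-1.2   0.12 12.34] F [3.2 0.4 8.9] M [ 0.05  0.17 -0.09]
```

Still stuck, so I'll lift off and use lift-and-drop probing instead.

>>> play_rows(
  deltas=[
    {"offset": [1.1, 0, -1.6], "roll": 0, "jaw": 1},
    {"offset": [1.2, 0, -1.7], "roll": 0, "jaw": 1},
    {"offset": [0, 0, 0], "roll": 0, "jaw": 1},
    {"offset": [0, 0, 0], "roll": 0, "jaw": 1},
  ],
)

```text
time_s: 17.27
eef_pos: [0.5502, -0.358, 0.1009]
orientation: [0.34, 0.941, 0.0, -0.0]
ft_force: [-0.9, -0.8, -2.5]
gripper_width: 0.0437
gripper_force: 50.0
```

```bash
python3 st.py; python3 - <<'E'
from h import *
shot('side','s10'); P,im,d=world('s10'); s=robot.read_state()
n=np.array([-.4395,.3634,.8214]);u=np.array([.6326,-.5250,.5707]);y=np.array([.639,.769,0]); e=s['eef_pos']
# fit plate top plane on right strip
r=P-e; a=r@u;b=r@y;c=r@n
m=(d>0)&(b<-.03)&(b>-.075)&(a>-.07)&(a<.07)&(c>-.02)&(c<.02)
for it in range(8):
    q=P[m]; ce=q.mean(0); nn=np.linalg.svd(q-ce,full_matrices=0)[2][2]; nn*=np.sign(nn[2]); 
    dist=np.abs((P-ce)@nn); m=(d>0)&(b<-.03)&(b>-.075)&(abs(a)<.07)&(dist<(.004 if it<4 else .0015))
print(m.sum(),'plate n',nn,'tilt',np.degrees(np.arccos(nn[2])),'yaw',np.degrees(np.arctan2(nn[1],nn[0])),'top plane c',((ce-e)@n)*1e3)
# holes: pixels in plate region whose depth lies well below plane
uu,yy=a[m]*1e3,b[m]*1e3
print('a range',np.percentile(uu,[.5,99.5]),'b min',np.percentile(yy,[.5,5]))
E
```

```text
t 17.275 uyn mm [-5.1   0.1  14.77] F [-1.5 -1.2 -2. ] M [ 0.07  0.03 -0.03]
441 plate n [-0.4483049   0.33917592  0.82703229] tilt 34.20492131663298 yaw 142.8897912648867 top plane c -7.174030554837117
a range [-41.88984278  53.74507485] b min [-65.79485554 -64.53896216]
```

The side-view measurement puts the rib about 4 mm further down-slope in the grip than I assumed, so the target is about u = +3.5 mm. I'll shift 8.5 mm up-slope and probe.

>>> play_rows(
  deltas=[
    {"offset": [0.6, 0, -0.8], "roll": 0, "jaw": 1},
    {"offset": [-3.5, -0.3, -2.4], "roll": 0, "jaw": 1},
    {"offset": [-3.5, 0, -2.4], "roll": 0, "jaw": 1},
    {"offset": [0, 0, 0], "roll": 0, "jaw": 1},
    {"offset": [-1.1, 0, 1.6], "roll": 0, "jaw": 1},
    {"offset": [-1.2, 0, 1.7], "roll": 0, "jaw": 1},
    {"offset": [-1.2, 0, 1.7], "roll": 0, "jaw": 1},
    {"offset": [0, 0, 0], "roll": 0, "jaw": 1},
  ],
)

```text
time_s: 18.32
eef_pos: [0.5578, -0.3646, 0.1017]
orientation: [0.339, 0.941, 0.0, -0.0]
ft_force: [-0.4, 0.6, -2.1]
gripper_width: 0.0433
gripper_force: 50.0
```

```bash
python3 st.py
```

```text
t 18.325 uyn mm [ 3.66 -0.17  9.69] F [-1.7  0.2 -1.4] M [ 0.11  0.03 -0.03]
```

It's at 9.7 mm, below the pin-top height, with no contact force, so the pins are entering the holes. I'll keep descending.

>>> play_rows(
  deltas=[
    {"offset": [-1.1, 0, 1.6], "roll": 0, "jaw": 1},
    {"offset": [-1.2, 0, 1.7], "roll": 0, "jaw": 1},
    {"offset": [-1.1, 0, 1.6], "roll": 0, "jaw": 1},
    {"offset": [0, 0, 0], "roll": 0, "jaw": 1},
  ],
)

```text
time_s: 18.82
eef_pos: [0.5604, -0.3669, 0.0969]
orientation: [0.34, 0.941, 0.0, -0.0]
ft_force: [-0.0, 0.9, -3.2]
gripper_width: 0.0434
gripper_force: 50.0
```

```bash
python3 st.py
```

```text
t 18.825 uyn mm [ 3.76 -0.17  3.7 ] F [-2.3  0.7 -2.3] M [ 0.03  0.16 -0.03]
```

>>> play_rows(
  deltas=[
    {"offset": [-1, 0, 1.4], "roll": 0, "jaw": 1},
    {"offset": [-0.9, 0, 1.2], "roll": 0, "jaw": 1},
    {"offset": [0, 0, 0], "roll": 0, "jaw": 1},
  ],
)

```text
time_s: 19.2
eef_pos: [0.5618, -0.368, 0.0943]
orientation: [0.34, 0.941, 0.0, -0.0]
ft_force: [-1.1, 1.1, -2.0]
gripper_width: 0.044
gripper_force: 50.0
```

```bash
python3 st.py
```

```text
t 19.2 uyn mm [ 3.8  -0.17  0.56] F [-2.4  0.2 -0.7] M [0.12 0.27 0.01]
```

>>> play_rows(
  deltas=[
    {"offset": [-0.6, 0, 0.8], "roll": 0, "jaw": 1},
    {"offset": [-0.6, 0, 0.8], "roll": 0, "jaw": 1},
    {"offset": [0, 0, 0], "roll": 0, "jaw": 1},
  ],
)

```text
time_s: 19.58
eef_pos: [0.5624, -0.3685, 0.0932]
orientation: [0.339, 0.941, 0.0, -0.001]
ft_force: [-4.7, 3.8, 1.8]
gripper_width: 0.0435
gripper_force: 50.0
```

```bash
python3 st.py
```

```text
t 19.575 uyn mm [ 3.77 -0.16 -0.77] F [-4.  -0.1  4.9] M [0.06 0.77 0.01]
```

>>> play_rows(
  deltas=[
    {"offset": [0, 0, 0], "roll": 0, "jaw": 1},
    {"offset": [0, 0, 0], "roll": 0, "jaw": 1},
    {"offset": [0, 0, 0], "roll": 0, "jaw": 1},
  ],
  newtons=4,
)

```text
time_s: 19.95
eef_pos: [0.5625, -0.3686, 0.0932]
orientation: [0.339, 0.941, 0.0, -0.001]
ft_force: [-4.9, 2.4, 1.2]
gripper_width: 0.0438
gripper_force: 4.0
```

```bash
python3 st.py; python3 - <<'E'
from h import *
for f in('side','scene'):
    shot(f,f+'11'); P,im,d=world(f+'11'); n=np.array([-.4395,.3634,.8214]);u=np.array([.6326,-.5250,.5707]);y=np.array([.639,.769,0]); c=np.array([.5725,-.3752,.085])
    r=P-c;a=r@u;b=r@y;k=r@n
    for lo,hi,nm in((-.06,-.035,'right strip'),(.035,.055,'left strip')):
        for a0,a1 in((-.04,-.02),(-.02,0),(.0,.02),(.03,.045),(.052,.058)):
            m=(d>0)&(b>lo)&(b<hi)&(a>a0)&(a<a1)&(abs(k)<.03)
            if m.sum()>8: print(f,nm,a0,m.sum(),'n mm',(np.median(k[m])*1e3).round(2))
E
```

```text
t 19.95 uyn mm [ 3.88 -0.16 -0.83] F [-3.7 -1.3  4. ] M [ 0.03  0.85 -0.03]
side right strip -0.04 93 n mm 7.17
side right strip -0.02 110 n mm 6.37
side right strip 0.0 98 n mm 6.65
side right strip 0.03 82 n mm 5.89
side right strip 0.052 46 n mm -6.99
side left strip 0.03 29 n mm 6.09
side left strip 0.052 14 n mm 0.23
scene right strip -0.04 59 n mm 6.15
scene right strip -0.02 54 n mm 4.93
scene right strip 0.0 25 n mm 5.06
scene left strip -0.04 55 n mm 6.46
scene left strip -0.02 54 n mm 4.9
scene left strip 0.0 51 n mm 4.39
scene left strip 0.03 39 n mm 4.61
scene left strip 0.052 14 n mm -0.63
```

The plate top is 6 mm above the face all over, so it's home and flat. Releasing and withdrawing straight up.

>>> play_rows(
  deltas=[
    {"offset": [0, 0, 0], "roll": 0, "jaw": -0.3},
    {"offset": [0, 0, 0], "roll": 0, "jaw": -0.5},
    {"offset": [0, 0, 0], "roll": 0, "jaw": -0.5},
    {"offset": [0, 0, 0], "roll": 0, "jaw": -0.5},
    {"offset": [0, 0, -5], "roll": 0, "jaw": -0.5},
    {"offset": [0, 0, -15], "roll": 0, "jaw": -0.5},
    {"offset": [0, 0, -30], "roll": 0, "jaw": -0.5},
    {"offset": [0, 0, -45], "roll": 0, "jaw": -0.5},
    {"offset": [0, 0, -40], "roll": 0, "jaw": -0.5},
    {"offset": [0, 0, -15], "roll": 0, "jaw": -0.5},
    {"offset": [0, 0, 0], "roll": 0, "jaw": -0.5},
    {"offset": [0, 0, 0], "roll": 0, "jaw": -0.5},
  ],
)

```text
time_s: 21.55
eef_pos: [0.5621, -0.3682, 0.2406]
orientation: [0.34, 0.941, 0.001, -0.002]
ft_force: [0.3, -0.1, -0.3]
gripper_width: 0.0693
gripper_force: 0.0
```

```bash
python3 st.py; python3 - <<'E'
from h import *
n=np.array([-.4395,.3634,.8214]);u=np.array([.6326,-.5250,.5707]);y=np.array([.639,.769,0]); c=np.array([.5725,-.3752,.085])
for f in('side','scene'):
    shot(f,f+'12'); P,im,d=world(f+'12')
    r=P-c;a=r@u;b=r@y;k=r@n
    for lo,hi,nm in((-.06,-.035,'right'),(.035,.055,'left')):
        print(f,nm,[(m.sum(),(np.median(k[m])*1e3).round(1)) for a0 in(-.04,-.02,0,.03) for m in[(d>0)&(b>lo)&(b<hi)&(a>a0)&(a<a0+.018)&(abs(k)<.03)] if m.sum()>8])
    o=cv2.imread(f'pics/{f}0.png').astype(int); w=im[:,:,::-1].astype(int)
    for nm,(x0,y0,x1,y1) in (dict(bystanders=(315,282,390,318)) if f=='side' else dict(bystanders=(343,168,380,210))).items():
        print(nm,'mean change',np.abs(w-o)[y0:y1,x0:x1].mean().round(2))
E
```

```text
t 21.55 uyn mm [ 87.55  -0.15 120.55] F [ 0.1  0.2 -0.4] M [ 0.05  0.   -0.02]
side right [(np.int64(85), np.float64(7.1)), (np.int64(85), np.float64(6.0)), (np.int64(64), np.float64(6.2)), (np.int64(121), np.float64(4.5))]
side left [(np.int64(15), np.float64(6.2)), (np.int64(40), np.float64(6.4)), (np.int64(52), np.float64(6.0))]
bystanders mean change 32.5
scene right [(np.int64(55), np.float64(5.8)), (np.int64(53), np.float64(4.6)), (np.int64(42), np.float64(4.4)), (np.int64(43), np.float64(5.0))]
scene left [(np.int64(48), np.float64(5.6)), (np.int64(45), np.float64(4.5)), (np.int64(48), np.float64(4.6)), (np.int64(38), np.float64(5.3))]
bystanders mean change 25.52
```

The tray is hanging flat. The bystander images changed, probably from the arm's shadow, so I'll check with depth before handing in.

```bash
python3 - <<'E'
from h import *
for f,(x0,y0,x1,y1) in dict(side=(315,285,390,318),scene=(345,168,380,210)).items():
    a=np.load(f'pics/{f}0.npz')['d'];b=np.load(f'pics/{f}12.npz')['d']
    e=np.abs(a-b)[y0:y1,x0:x1]; print(f,np.median(e),(e>.01).mean())
print(robot.sign_off())
E
```

```text
side 0.0011337996 0.006868686868686869
scene 0.0020244122 0.006802721088435374
the job is handed in; nothing more can be done
None
```

The tray is hung on both pins, flat against the rest with its holes toward the upper edge, and let go. The vials and rock did not move, and the job was handed in after about 22 s on the robot's clock. The tool cannot tilt, so I gripped the rib by its 44 mm length, not across the 10 mm as advised, to let the tray pivot to the slope.

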